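Third hand: hold a heat sink against the power module on a sprung jig stop

ROBOT

A 6-joint arm with a two-finger parallel gripper is mounted at the origin on the work surface. World frame = base frame: x ahead of the robot, y to its left, z up, the work surface at z = 0. Lengths are in m, angles in rad, forces in N, time in s.
With the tool pointing down it reaches from about 0.35 to 0.975 m from the base axis. Payload 4.9 kg.
Tool frame: the origin (TCP) lies on the centre line of the jaws, within the pads' length; the fingertips stand 8 mm ahead of it and the grasp point (between the pads) lies 11 mm behind it; z points along the fingers, y is the direction in which the jaws open and shut (so a half turn about z gives the same grasp; the last joint's range is limited). The gripper opens to 85 mm and grips with 20 to 120 N. Pads are 22 mm wide; open, the fingers measure 114 mm over their backs; the gripper's body (76 mm by 85 mm) begins 54 mm behind the grasp point. The pads swing forward as they close: fully open they stand 13 mm farther back than shut.
Start: joints at [1.104, 0.053, 1.613, -0, 1.476, -0.119], TCP at [0.213, 0.588, 0.239] pointing down, gripper open.
Joint ranges: [-3.01, 3.01], [-1.01, 2.22], [0.06, 2.58], [-1.02, 4.17], [0.09, 2.62], [-3.14, 3.14]. Speed limits (rad/s): [2.57, 2.57, 3.14, 3.14, 3.14, 3.14].

INTERFACE

Orientations are given as a unit quaternion [w, x, y, z].
In Python, from plant import manip gives the robot as it stands.
- The arm moves only by the tool step_arm, never from a script. Its argument "deltas" is a list of rows, each a list of 7 numbers: the shift along the tool's x, y, z in m, then the turn, a rotation vector about the tool's x, y, z in rad, then the gripper command: -1 is fully open, 1 is shut, values between are in proportion. In form: [[dx, dy, dz, ax, ay, az, hand], ...]. A call has 1 to 20 rows; each row is the pose to reach, as a shift and turn from the pose commanded when the call began, along the tool's axes at that moment; what a row does not reach only later rows make up. A row lasts 1/10 s, in which the tool goes at most 50 mm and 8.59 degrees, less where a joint would pass 70% of its speed; a pose out of reach is approached as far as the arm can. A call with a gripper value outside its range is refused whole. The fingers move at their own pace and stop on an object; the grip force is fixed at half the most. Time passes only in rows, so rows that repeat a pose let the fingers close. It gives the time, the measured TCP pose, the force and the opening at its end, in the units of the state.
- manip.state(): the state, without advancing time (a new reading comes with each control period).
- manip.grab_frame(name): name is "scene" or "top" or "wrist"; returns the picture (400x640x3 uint8, red, green, blue); there is no depth.
- manip.get_calibration(name): a dict with "fov_y" (degrees; the focal length in pixels is half the picture's height over the tangent of half this angle, whatever the lens; pixels are square), "cx", "cy" (the principal point, pixels), "R" (3x3) and "t" (3): a world point X has camera coordinates R X + t. Camera axes: x right, y down, z forward; pixel columns grow to the right and rows downward; lengths in m; the calibration is good to about 2 mm. A picture is of the moment at which its call begins: read the wrist's pose just before it. get_calibration takes no time and is no camera call; for the wrist camera it gives the pose at the moment of the call.
- manip.job_done(): hands the job in, once; it reports no verdict.
The state is a dict: "time": time; "joint_pos": joint angles; "joint_vel": joint speeds; "joint_efforts": joint torques, N m; "tool_pos": TCP position; "tool_rot": TCP orientation; "contact_force": force on the tool from outside, world axes, zero at the start; "ft_torque": the same for the moment, N m; "gripper_width": opening from 0.0 (shut) to 1.0 (fully open).
Only numpy, scipy, OpenCV 4.12 (cv2) and the standard library are available. Lean on these libraries where they do the work, as an engineer would, in place of code of your own. Each camera call takes 0.05 s, during which the arm holds its last target.

TASK

Swing both flaps of the small carton right open, past upright, then lift out the heat sink and stand it on the bed of the assembly jig, its flat back squarely against the power module on the sprung stop and centred on it. Press it there with a steady 8 newtons or so, which pushes the stop about half-way back along its travel, and finish while still holding it like that so that a colleague can drive the screws. Leave the solder reel, the screwdriver and the jar where they are.

Things in the scene. Friction and masses are not known exactly. Their poses are not given: they have to be found in the camera images.
- carton: Open brown cardboard carton, fixed to the bench, 150 (x) by 192 (y) by 65 mm high, walls and floor 4 mm thick. Origin: centre of its underside; z up. Its two long flaps are hinged on the rims at +y and -y, and the heat sink stands inside. It stands left or right of the robot's centre line, the jig on the other side.
- flap_left (a joint): Hinge of the cardboard flap on the carton's +y rim (146 mm along x, 88 mm long, 3 mm thick), rad: 0 = shut flat over the carton with its free edge 8 mm short of the middle, 1.57 = upright, larger = folded outward, 3.0 = limit. It starts ajar at 1.0 to 1.3. Friction keeps it wherever it is left; 0.5 N at the free edge swings it.
- flap_right (a joint): The same for the flap on the carton's -y rim.
- flap_left_hinge (a point): Middle of the hinge line of the left flap, on the carton's +y rim, 65 mm above the bench; the hinge line runs along the carton's x. Axes as the carton's.
- flap_right_hinge (a point): Middle of the hinge line of the right flap, on the carton's -y rim, 65 mm above the bench. Axes as the carton's.
- flap_left_edge (a point): Middle of the free edge of the left flap (moves with the flap).
- flap_right_edge (a point): Middle of the free edge of the right flap (moves with the flap).
- heat_sink: Bare aluminium heat sink, loose, 40 (x) by 44 (y) by 50 mm (z) high, 0.14 to 0.28 kg. Origin: centre of its underside, which stands on the carton's floor (4 mm up); z up. Its +x face is the flat back; six upright fins run from it to -x. The outer fins make its +y and -y sides flat, 44 mm apart and rigid, good to grip from above.
- sink_back (a point): Centre of the heat sink's flat back: 20 mm along +x and 25 mm up from its origin. Axes as the heat sink's.
- jig: Assembly jig fixed to the bench: a dark steel bed 210 (x) by 130 (y) mm, its top 12 mm above the bench. Origin: centre of its underside; z up. Near its +x end is the sprung stop, and behind that a fixed end block 52 mm high above the bench. The bed in front of the stop (-x) is free.
- stop_slide (a joint): Travel of the sprung stop along the jig's +x, m: 0 = at rest, 0.024 = fully back. The stop is an upright aluminium plate 104 mm wide (y), 8 mm thick, its top 60 mm above the bench; the push on it is 700 N/m times the travel, so 8 N is about 0.0115 m. It springs back when let go.
- power_module: Flat black power module on the front of the stop plate, moves with it: 10 (x) by 42 (y) by 38 mm (z). Origin: centre of its front face, which looks to -x; 30 mm along +x from the jig's origin when the stop is at rest, and 25 mm above the jig's bed, the height of the centre of a heat sink standing on the bed. Its x is the jig's x.
- reel: Grey solder reel lying flat, its axis upright, 60 mm across, 32 mm high; origin: centre of its underside. Leave it alone.
- screwdriver: Screwdriver lying on the bench, 180 mm long along its x; origin: under its middle. Leave it alone.
- jar: Small amber glass jar, 48 mm across, 50 mm high; origin: centre of its underside. Leave it alone.
Not all that is in view belongs to the job. What is shaped like the heat_sink but blue or yellow is not meant.

How it is judged:
On the way, in this order (a step that is already met when the one before it is completed fails the run):
1. both carton flaps are swung open past upright (over 1.75 rad), the heat sink still in the carton (value of joint each of flap_left, flap_right above 1.75 rad and height (world z) of heat_sink below 0.05 m), for 0.2 s.
2. the heat sink is lifted clear of the carton's rim (height (world z) of heat_sink above 0.07 m), for 0.1 s.
At the end, for the whole second after the job is handed in: Through the last second the gripper holds the heat sink, flat back on the module: steady push 5 to 11 N, stop 6 to 17 mm back, centred within 7 mm, at most 7 mm above the bed, square and upright within 0.1 rad, at rest; both flaps still past 1.75 rad (value of joint each of flap_left, flap_right above 1.75 rad and contact force between heat_sink and power_module between 5 and 11 N and contact force between the fingers and heat_sink above 2 N and value of joint stop_slide between 0.006 and 0.017 m and velocity of joint stop_slide between -0.01 and 0.01 m/s and x of sink_back in the frame of power_module between -0.004 and 0.004 m and y of sink_back in the frame of power_module between -0.007 and 0.007 m and z of sink_back in the frame of power_module between -0.005 and 0.007 m and angle between the x axis of heat_sink and the x axis of power_module, either way round below 0.1 rad and angle between heat_sink's own z axis and vertical below 0.1 rad and linear speed of heat_sink below 0.02 m/s); the arm keeps its last pose, push and grip.
It fails at once if the solder reel is moved more than 25 mm (distance of reel from where it was at the start of the episode above 0.025 m).
It fails at once if the screwdriver is moved more than 25 mm (distance of screwdriver from where it was at the start of the episode above 0.025 m).
It fails at once if the jar is moved more than 25 mm (distance of jar from where it was at the start of the episode above 0.025 m).
It also fails if it takes over 61 s, if anything falls off the work surface, if the arm or the gripper's body presses on something with over 40 N, if the wrist force passes 120 N, or if a joint passes its speed limit or range.

## Working session

There is one attempt and no reset: what is moved stays moved. The work goes in short steps, Python scripts to look and compute and a tool call to move; the robot and the scene stay as the last step left them, time stands still between calls to the robot, and variables do not carry over. Pictures are saved under pics/ and viewed, and the job is handed in when it is done.

Besides the shell and the picture viewer there is one more tool, called after "Call:" as name(argument=value, ...) on one line, values as JSON. step_arm: Moves the arm, as the interface text tells. Its arguments: {"type":"object","properties":{"deltas":{"type":"array"}},"required":["deltas"]}

```bash
mkdir -p pics; cat > h.py <<'E'
import numpy as np,cv2
from plant import manip
def grab(n,f):
    c=manip.get_calibration(n);im=manip.grab_frame(n)
    cv2.imwrite('pics/'+f+'.png',im[:,:,::-1]);np.savez('pics/'+f+'.npz',R=c['R'],t=c['t'],fov=c['fov_y'],cx=c['cx'],cy=c['cy'])
    return im
def cal(f):
    c=np.load('pics/'+f+'.npz');return c
def ray(f,u,v,z):
    c=cal(f);F=200/np.tan(np.radians(float(c['fov']))/2)
    d=c['R'].T@np.array([(u-c['cx'])/F,(v-c['cy'])/F,1]);o=-c['R'].T@c['t']
    return o+d*(z-o[2])/d[2]
def proj(f,X):
    c=cal(f);F=200/np.tan(np.radians(float(c['fov']))/2)
    p=c['R']@np.array(X)+c['t'];return p[:2]/p[2]*F+[c['cx'],c['cy']]
E
python3 - <<'E'
from h import *
print(manip.state())
for n in('scene','top','wrist'):
    grab(n,n+'0');c=cal(n+'0');print(n,c['fov'],-c['R'].T@c['t'],c['R'][2])
    print(manip.get_calibration(n).keys())
E
```

```text
{'time': 0.0, 'joint_pos': array([ 1.10398495e+00,  5.33400086e-02,  1.61429952e+00,  4.77580500e-05,
        1.47599247e+00, -1.18999939e-01]), 'joint_vel': array([ 0.00092732, -0.00042014,  0.00014689,  0.00159261, -0.00321701,
        0.0003182 ]), 'joint_efforts': array([-2.03845440e-03, -3.93674648e+01, -3.70172167e+01, -1.96420269e-04,
        7.01101148e-03, -1.03190101e-05]), 'tool_pos': array([0.21273862, 0.58703561, 0.23807015]), 'tool_rot': array([-3.17172650e-04,  1.73032625e-01,  9.84915565e-01, -9.69380660e-04]), 'contact_force': array([ 0.51069748, -0.43131735,  0.41898691]), 'ft_torque': array([-0.04109353, -0.00525223, -0.01912161]), 'gripper_width': 0.9987320492548936}
scene 57.12543673447064 [1.12023606 0.13410102 0.64816208] [-0.68852059 -0.17055827 -0.70487537]
dict_keys(['fov_y', 'cx', 'cy', 'R', 't'])
top 53.25870848518132 [ 0.32310701 -0.0184715   1.16538032] [ 2.33650154e-01  1.71756193e-04 -9.72320717e-01]
dict_keys(['fov_y', 'cx', 'cy', 'R', 't'])
wrist 70.18795850309216 [0.14318613 0.6142398  0.37244569] [ 0.27978348 -0.1023603  -0.95459079]
dict_keys(['fov_y', 'cx', 'cy', 'R', 't'])
```

View pics/top0.png

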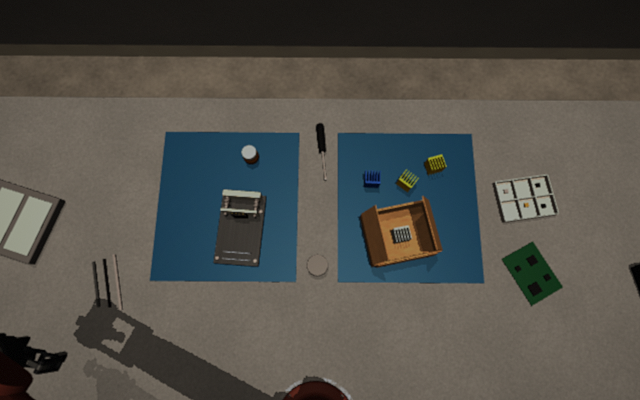

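View pics/scene0.png

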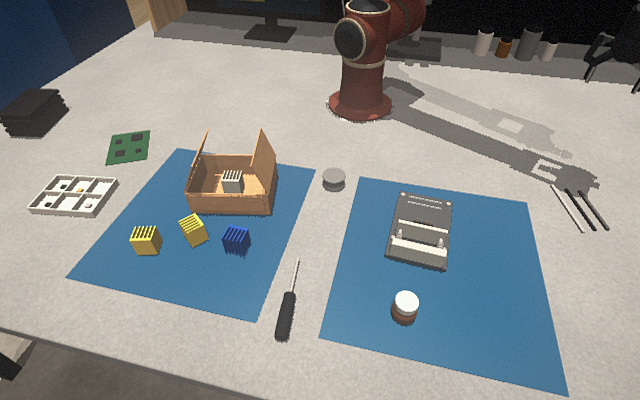

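View pics/wrist0.png

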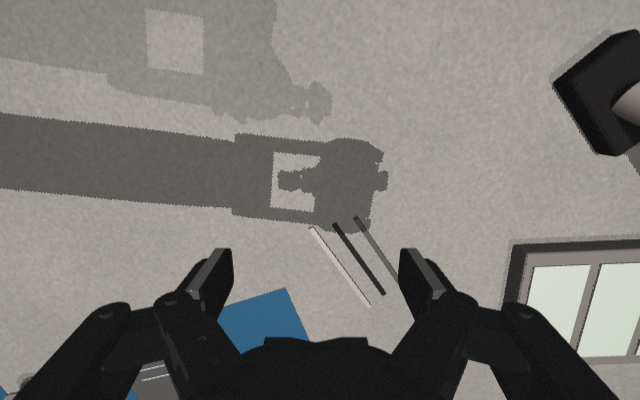

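The top view shows four things shaped like the heat sink: bare aluminium inside the carton (401,234), blue (371,179), yellow (408,179) and yellow (437,162). By the description I choose the bare one in the carton, and I'll check it in a crop. The jig is at (241,228), the jar (250,154), the reel (317,265) and the screwdriver (321,150).

```bash
python3 - <<'E'
import cv2,numpy as np
a=cv2.imread('pics/top0.png')
c=cv2.resize(a[185:280,355:450],None,fx=6,fy=6,interpolation=cv2.INTER_CUBIC);cv2.imwrite('pics/c1.png',np.clip(c*1.5,0,255))
c=cv2.resize(a[180:275,205:275],None,fx=6,fy=6,interpolation=cv2.INTER_CUBIC);cv2.imwrite('pics/c2.png',np.clip(c*1.5,0,255))
a=cv2.imread('pics/scene0.png')
c=cv2.resize(a[120:225,175:290],None,fx=5,fy=5,interpolation=cv2.INTER_CUBIC);cv2.imwrite('pics/c3.png',np.clip(c*1.3,0,255))
E
```

```text
[ WARN:0@0.048] global loadsave.cpp:1063 imwrite_ Unsupported depth image for selected encoder is fallbacked to CV_8U.
```

View pics/c1.png

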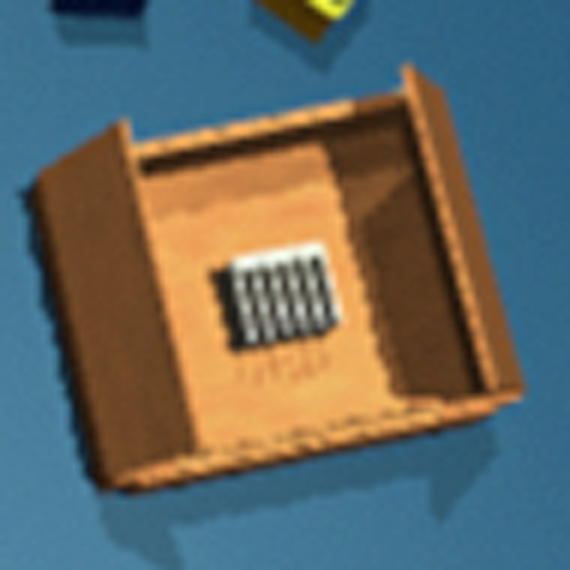

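View pics/c2.png

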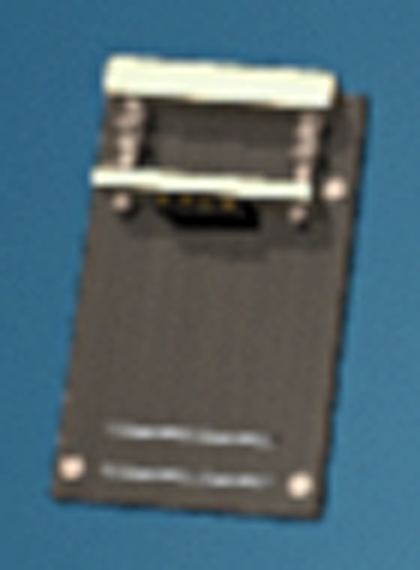

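View pics/c3.png

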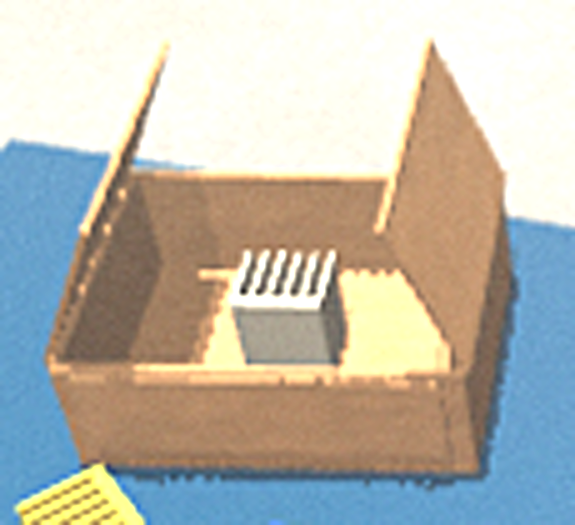

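```bash
python3 - <<'E'
from h import *
def c1(x,y,z): return ray('top0',355+x/6-.5,185+y/6-.5,z).round(4)
def c2(x,y,z): return ray('top0',205+x/6-.5,180+y/6-.5,z).round(4)
print('rim front L,R',c1(105,487,.065),c1(522,400,.065))
print('rim back ',c1(135,150,.065),c1(405,100,.065))
print('sink top back corners',c1(228,255,.054),c1(325,243,.054),'front',c1(245,350,.054),c1(340,328,.054))
print('jig front corners',c2(53,500,.012),c2(325,520,.012),'right back',c2(370,97,.012))
print('plate top edge front',c2(93,185,.06),c2(310,197,.06),'block',c2(105,90,.052),c2(335,105,.052))
for n,u,v,z in(('reel',317,265,.032),('jar',250,154,.05),('sdr',321,125,.01),('sdr2',325,180,.0)):print(n,ray('top0',u,v,z))
E
```

```text
rim front L,R [ 0.4126 -0.1534  0.065 ] [ 0.4536 -0.346   0.065 ]
rim back  [ 0.5701 -0.1709  0.065 ] [ 0.5953 -0.2994  0.065 ]
sink top back corners [ 0.5222 -0.215   0.054 ] [ 0.5283 -0.261   0.054 ] front [ 0.4773 -0.2214  0.054 ] [ 0.488  -0.2662  0.054 ]
jig front corners [0.4216 0.2953 0.012 ] [0.4131 0.1648 0.012 ] right back [0.6218 0.1518 0.012 ]
plate top edge front [0.5654 0.2739 0.06  ] [0.5604 0.171  0.06  ] block [0.614  0.2734 0.052 ] [0.6074 0.1625 0.052 ]
reel [ 0.41599425 -0.00252084  0.032     ]
jar [0.73912136 0.19919171 0.05      ]
sdr [ 0.85179353 -0.01008737  0.01      ]
sdr2 [ 0.675592   -0.02370845  0.        ]
```

```bash
cat >> h.py <<'E'
from scipy.spatial.transform import Rotation as Ro
def q2r(q): return Ro.from_quat([q[1],q[2],q[3],q[0]])
def delta(P,yaw,base=None):
    """P world target, yaw (deg) of tool y; tool down. from measured pose or base=(pos,quat)"""
    s=manip.state(); p,q=(s['tool_pos'],s['tool_rot']) if base is None else base
    R=q2r(q); a=np.radians(yaw); y=np.array([np.cos(a),np.sin(a),0]);z=np.array([0,0,-1.]);x=np.cross(y,z)
    T=Ro.from_matrix(np.c_[x,y,z])
    print('shift',(R.inv().apply(np.array(P)-p)).round(4),'turn',(R.inv()*T).as_rotvec().round(4), 't',s['time'])
E
python3 - <<'E'
from h import *
delta([.45,.22,.27],87)
E
```

```text
shift [-0.3481 -0.2644 -0.0313] turn [-0.0015 -0.0004 -0.2955] t 0.15
```

Call:
step_arm(deltas=[[-0.348,-0.264,-0.031,0,0,-0.3,-1],[-0.348,-0.264,-0.031,0,0,-0.3,-1],[-0.348,-0.264,-0.031,0,0,-0.3,-1],[-0.348,-0.264,-0.031,0,0,-0.3,-1],[-0.348,-0.264,-0.031,0,0,-0.3,-1],[-0.348,-0.264,-0.031,0,0,-0.3,-1],[-0.348,-0.264,-0.031,0,0,-0.3,-1],[-0.348,-0.264,-0.031,0,0,-0.3,-1],[-0.348,-0.264,-0.031,0,0,-0.3,-1],[-0.348,-0.264,-0.031,0,0,-0.3,-1],[-0.348,-0.264,-0.031,0,0,-0.3,-1]])

```text
time: 1.25
tool_pos: [0.4503, 0.2202, 0.27]
tool_rot: [-0.0, 0.025, 1.0, 0.0]
contact_force: [-0.9, -0.1, -0.2]
gripper_width: 0.999
```

```bash
python3 - <<'E'
from h import *
grab('wrist','w1');delta([.44,-.24,.30],100)
print(manip.state()['joint_vel'].round(3))
E
```

```text
shift [-0.0123 -0.4609 -0.0302] turn [ 0.0003 -0.0008 -0.2226] t 1.3
[ 0.028  0.     0.003  0.     0.001 -0.001]
```

View pics/w1.png

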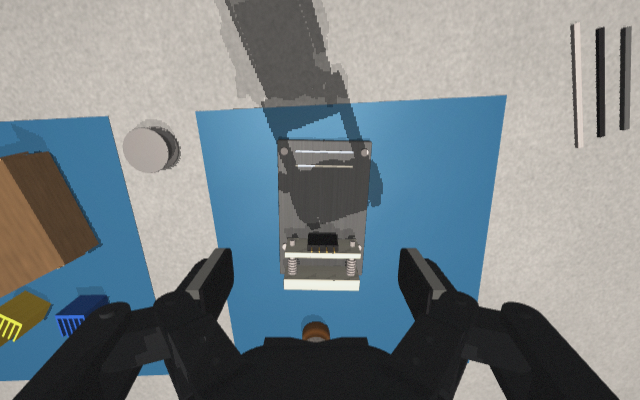

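The wrist view shows the jig clearly: front corners at about (278,140) and (371,140), plate at about (285-362,252). Next I'll view the carton.

Call:
step_arm(deltas=[[-0.012,-0.461,-0.03,0,0,-0.22,-1],[-0.012,-0.461,-0.03,0,0,-0.22,-1],[-0.012,-0.461,-0.03,0,0,-0.22,-1],[-0.012,-0.461,-0.03,0,0,-0.22,-1],[-0.012,-0.461,-0.03,0,0,-0.22,-1],[-0.012,-0.461,-0.03,0,0,-0.22,-1],[-0.012,-0.461,-0.03,0,0,-0.22,-1],[-0.012,-0.461,-0.03,0,0,-0.22,-1],[-0.012,-0.461,-0.03,0,0,-0.22,-1],[-0.012,-0.461,-0.03,0,0,-0.22,-1],[-0.012,-0.461,-0.03,0,0,-0.22,-1]])

```text
time: 2.4
tool_pos: [0.4404, -0.2408, 0.2999]
tool_rot: [-0.0, -0.085, 0.996, 0.0]
contact_force: [-0.0, -0.6, 0.0]
gripper_width: 1.0
```

```bash
python3 - <<'E'
from h import *
a=grab('wrist','w2')
b=cv2.imread('pics/w1.png')[120:310,260:390];cv2.imwrite('pics/w1c.png',cv2.resize(b,None,fx=3,fy=3,interpolation=cv2.INTER_CUBIC))
E
```

```text
(no output)
```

View pics/w2.png

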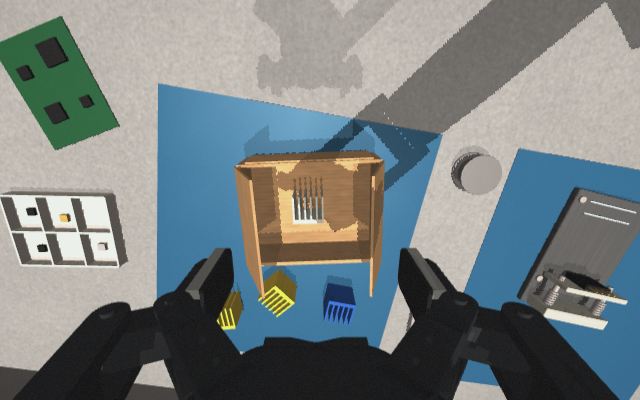

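View pics/w1c.png

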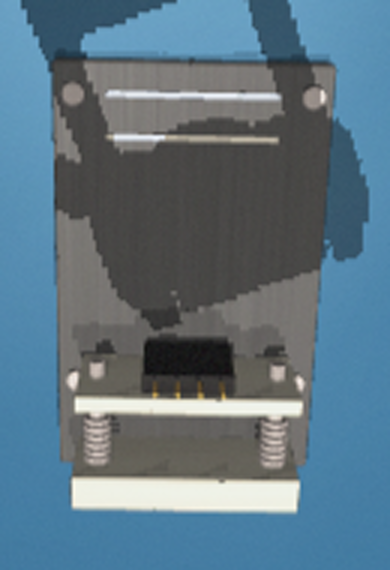

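The wrist view shows the carton with its two flaps as thin slivers, at about (250,230) on the right-hand (-y) side and (377,230) on the +y side. The bare sink is at (309,200), with its back edge at about (309,220). I'll zoom in to measure.

```bash
python3 - <<'E'
from h import *
b=cv2.imread('pics/w2.png')[140:305,225:395];cv2.imwrite('pics/w2c.png',cv2.resize(b,None,fx=4,fy=3.6*4/3.6,interpolation=cv2.INTER_CUBIC)[:600])
E
```

```text
(no output)
```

View pics/w2c.png

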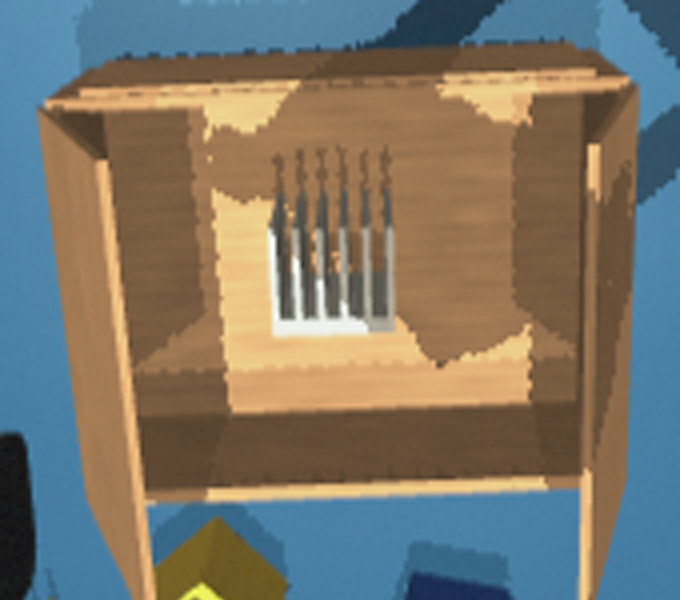

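```bash
python3 - <<'E'
from h import *
def w(x,y,z): return ray('w2',225+x/4-.4,140+y/4-.4,z)
def j(x,y,z): return ray('w1',260+x/3-.3,120+y/3-.3,z)
def ang(a,b): d=b-a; return np.degrees(np.arctan2(d[1],d[0])).round(1)
A,B=w(42,107,.065),w(637,85,.065);print('front rim',A.round(4),B.round(4),ang(A,B),np.linalg.norm(A-B))
A,B=w(150,503,.065),w(580,488,.065);print('back rim',A.round(4),B.round(4),ang(A,B))
c=[w(*p,.054) for p in((275,337),(394,331),(394,226),(271,229))]
print('sink',np.round(c,4),'yaws',ang(c[0],c[1]),ang(c[3],c[2]),ang(c[3],c[0]),ang(c[2],c[1]),'ctr',np.mean(c,0).round(4))
A,B=j(55,60,.012),j(335,61,.012);print('jig front',A.round(4),B.round(4),ang(A,B),np.linalg.norm(A-B))
A,B=j(75,399,.06),j(302,402,.06);print('plate front top',A.round(4),B.round(4),ang(A,B),np.linalg.norm(A-B))
A,B=j(72,510,.052),j(298,512,.052);print('block back top',A.round(4),B.round(4),ang(A,B),np.linalg.norm(A-B))
A,B=j(144,374,.056),j(234,374,.056);print('module top front',A.round(4),B.round(4),ang(A,B),np.linalg.norm(A-B))
A,B=j(144,341,.018),j(231,341,.018);print('module bot front',A.round(4),B.round(4),ang(A,B),np.linalg.norm(A-B))
A,B=j(62,460,.012),j(320,462,.012);print('bed sides far',A.round(4),B.round(4))
# flaps free edges
print('edge heights: project angle guesses')
E
```

```text
front rim [ 0.4574 -0.3438  0.065 ] [ 0.4172 -0.1528  0.065 ] 101.9 0.19520217517620986
back rim [ 0.5981 -0.2919  0.065 ] [ 0.5654 -0.1376  0.065 ] 102.0
sink [[ 0.5299 -0.2564  0.054 ]
 [ 0.5204 -0.2146  0.054 ]
 [ 0.4814 -0.2216  0.054 ]
 [ 0.4898 -0.2638  0.054 ]] yaws 102.8 101.2 10.4 10.2 ctr [ 0.5054 -0.2391  0.054 ]
jig front [0.4148 0.1726 0.012 ] [0.4216 0.2993 0.012 ] 86.9 0.12686630695543097
plate front top [0.5604 0.1746 0.06  ] [0.5671 0.2766 0.06  ] 86.2 0.10223513651354763
block back top [0.624  0.1671 0.052 ] [0.6307 0.2757 0.052 ] 86.5 0.10881896490084124
module top front [0.5516 0.2061 0.056 ] [0.5536 0.2466 0.056 ] 87.1 0.04057653515253309
module bot front [0.5527 0.2051 0.018 ] [0.5549 0.248  0.018 ] 87.1 0.04295648356322055
bed sides far [0.6213 0.1579 0.012 ] [0.6295 0.2932 0.012 ]
edge heights: project angle guesses
```

```bash
python3 - <<'E'
from h import *
delta([.51,-.232,.20],102)
delta([.51,-.232,.108],102)
E
```

```text
shift [-0.0698 -0.0047  0.0998] turn [ 0.0016 -0.0004 -0.0369] t 2.45
shift [-0.0699 -0.0049  0.1918] turn [ 0.0016 -0.0004 -0.0369] t 2.45
```

Call:
step_arm(deltas=[[-0.07,-0.005,0.1,0,0,-0.037,1],[-0.07,-0.005,0.1,0,0,-0.037,1],[-0.07,-0.005,0.1,0,0,-0.037,1],[-0.07,-0.005,0.1,0,0,-0.037,1],[-0.07,-0.005,0.1,0,0,-0.037,1],[-0.07,-0.005,0.1,0,0,-0.037,1],[-0.07,-0.005,0.13,0,0,-0.037,1],[-0.07,-0.005,0.16,0,0,-0.037,1],[-0.07,-0.005,0.192,0,0,-0.037,1],[-0.07,-0.005,0.192,0,0,-0.037,1],[-0.07,-0.005,0.192,0,0,-0.037,1]])

```text
time: 3.55
tool_pos: [0.5103, -0.2335, 0.11]
tool_rot: [0.001, -0.104, 0.995, -0.0]
contact_force: [-0.8, 0.2, 0.7]
gripper_width: 0.002
```

```bash
python3 - <<'E'
from h import *
a=grab('scene','s1')
b=cv2.imread('pics/s1.png')[20:260,130:350];cv2.imwrite('pics/s1c.png',cv2.resize(b,None,fx=2.5,fy=2.5,interpolation=cv2.INTER_CUBIC))
E
```

```text
(no output)
```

View pics/s1c.png

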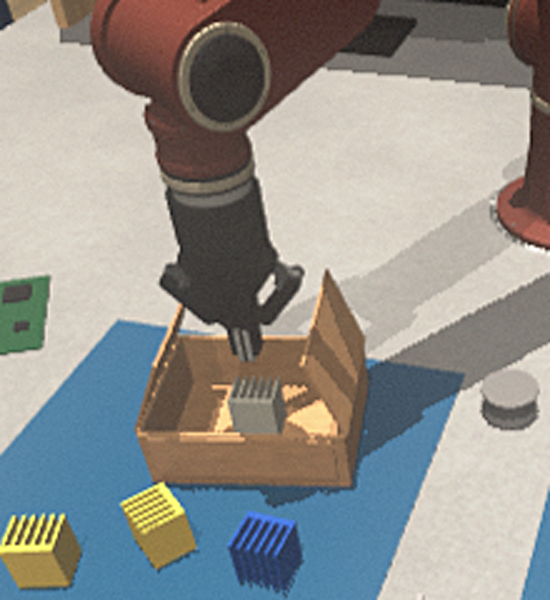

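Closed fingers are centred over the carton between the flaps (fingertips at crop (243,355)). Next I'll push the +y flap.

Call:
step_arm(deltas=[[0,0.02,0,0,0,0,1],[0,0.04,0,0,0,0,1],[0,0.055,0,0,0,0,1],[0,0.07,0,0,0,0,1],[0,0.085,0,0,0,0,1],[0,0.095,0,0,0,0,1],[0,0.105,0,0,0,0,1],[0,0.115,0,0,0,0,1],[0,0.12,0,0,0,0,1],[0,0.12,0,0,0,0,1]])

```text
time: 4.6
tool_pos: [0.4849, -0.1152, 0.1081]
tool_rot: [-0.0, -0.105, 0.994, 0.0]
contact_force: [0.5, -0.9, -0.1]
gripper_width: -0.001
```

```bash
python3 - <<'E'
from h import *
a=grab('scene','s2')
b=cv2.imread('pics/s2.png')[20:260,130:350];cv2.imwrite('pics/s2c.png',cv2.resize(b,None,fx=2.5,fy=2.5,interpolation=cv2.INTER_CUBIC))
E
```

```text
(no output)
```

View pics/s2c.png

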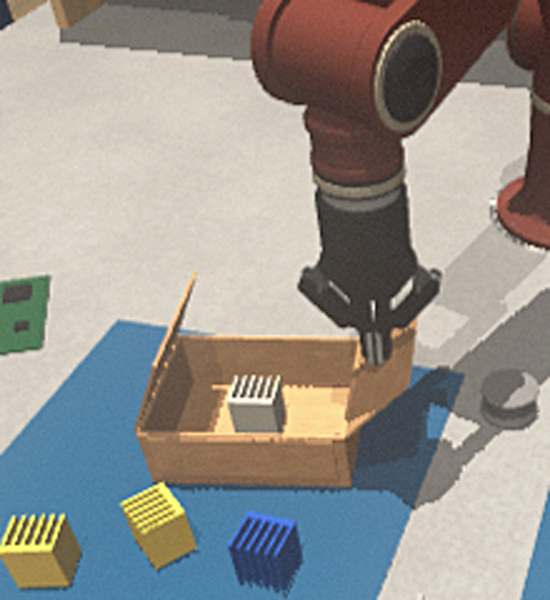

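The left flap is well outward (edge at about crop (413,350)). Now the other side.

Call:
step_arm(deltas=[[0,-0.03,0,0,0,0,1],[0,-0.07,0,0,0,0,1],[0,-0.11,0,0,0,0,1],[0,-0.14,0,0,0,0,1],[0,-0.16,0,0,0,0,1],[0,-0.175,0,0,0,0,1],[0,-0.19,0,0,0,0,1],[0,-0.205,0,0,0,0,1],[0,-0.215,0,0,0,0,1],[0,-0.225,0,0,0,0,1],[0,-0.235,0,0,0,0,1],[0,-0.242,0,0,0,0,1],[0,-0.242,0,0,0,0,1]])

```text
time: 5.95
tool_pos: [0.535, -0.353, 0.1074]
tool_rot: [-0.001, -0.104, 0.995, 0.0]
contact_force: [0.4, 0.8, 0.7]
gripper_width: 0.004
```

```bash
python3 - <<'E'
from h import *
a=grab('scene','s3')
b=cv2.imread('pics/s3.png')[20:260,130:350];cv2.imwrite('pics/s3c.png',cv2.resize(b,None,fx=2.5,fy=2.5,interpolation=cv2.INTER_CUBIC))
delta([.505,-.239,.15],101.8)
E
```

```text
shift [ 0.0058  0.1174 -0.0423] turn [ 0.001  -0.0009  0.0029] t 6.0
```

View pics/s3c.png

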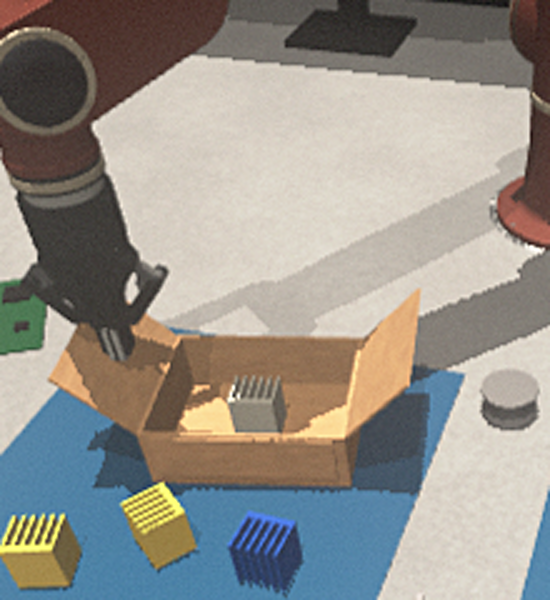

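```bash
python3 - <<'E'
from h import *
a=np.radians(12);X=np.array([np.cos(a),np.sin(a),0]);Y=np.array([-np.sin(a),np.cos(a),0]);C=np.array([.510,-.232,.065])
for s in(1,-1):
  for th in(1.75,2.,2.2,2.4,2.6):
    e=C+s*Y*(.096-.088*np.cos(th))+[0,0,.088*np.sin(th)]
    print(s,th,[((proj('s3',e+k*X)-[130,20])*2.5).round(0) for k in(-.073,.073)])
E
```

```text
1 1.75 [array([374., 269.]), array([356., 366.])]
1 2.0 [array([396., 275.]), array([381., 373.])]
1 2.2 [array([412., 283.]), array([399., 381.])]
1 2.4 [array([426., 293.]), array([415., 391.])]
1 2.6 [array([437., 305.]), array([428., 404.])]
-1 1.75 [array([143., 266.]), array([ 95., 362.])]
-1 2.0 [array([124., 271.]), array([ 73., 367.])]
-1 2.2 [array([111., 279.]), array([ 59., 375.])]
-1 2.4 [array([101., 288.]), array([ 48., 385.])]
-1 2.6 [array([ 95., 300.]), array([ 42., 397.])]
```

Both flaps read about 2.3–2.4 rad from their corner pixels. Next I'll go over the sink and open.

Call:
step_arm(deltas=[[0.006,0.03,-0.03,0,0,0,-1],[0.006,0.07,-0.043,0,0,0,-1],[0.006,0.117,-0.043,0,0,0,-1],[0.006,0.117,-0.043,0,0,0,-1],[0.006,0.117,-0.043,0,0,0,-1],[0.006,0.117,-0.043,0,0,0,-1],[0.006,0.117,-0.043,0,0,0,-1],[0.006,0.117,-0.043,0,0,0,-1]])

```text
time: 6.8
tool_pos: [0.5053, -0.2402, 0.1512]
tool_rot: [-0.0, -0.104, 0.995, 0.0]
contact_force: [-0.3, 0.4, 0.3]
gripper_width: 0.998
```

```bash
python3 - <<'E'
from h import *
a=grab('wrist','w3')
E
```

```text
(no output)
```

View pics/w3.png

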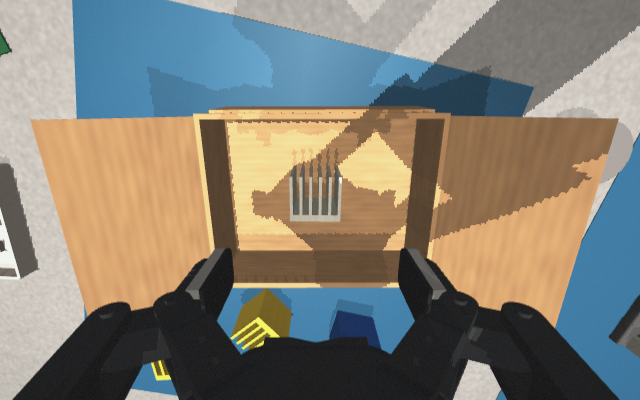

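Both flaps are wide open, and the sink is centred between the fingers (back edge from about (290,221) to (341,220)).

```bash
python3 - <<'E'
from h import *
b=cv2.imread('pics/w3.png')[135:235,270:360];cv2.imwrite('pics/w3c.png',cv2.resize(b,None,fx=6,fy=6,interpolation=cv2.INTER_CUBIC))
E
```

```text
(no output)
```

View pics/w3c.png

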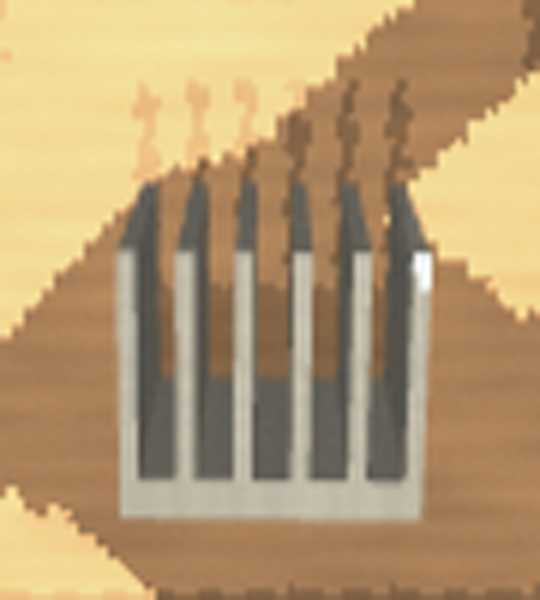

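```bash
python3 - <<'E'
from h import *
def w(x,y,z): return ray('w3',270+x/6-.4,135+y/6-.4,z)
def ang(a,b): d=b-a; return np.degrees(np.arctan2(d[1],d[0])).round(1)
c=[w(*p,.054) for p in((121,520),(421,520),(431,249),(117,249))]
print('sink',np.round(c,4),'yaws',ang(c[0],c[1]),ang(c[3],c[2]),ang(c[3],c[0]),ang(c[2],c[1]),'ctr',np.mean(c,0).round(4),[np.linalg.norm(c[i]-c[i-1]).round(4) for i in range(4)])
s=manip.state();print(s['tool_pos'])
m=np.mean(c,0);delta([m[0],m[1],.026],102)
E
```

```text
sink [[ 0.5301 -0.2573  0.054 ]
 [ 0.5211 -0.2144  0.054 ]
 [ 0.4813 -0.2224  0.054 ]
 [ 0.4903 -0.2651  0.054 ]] yaws 101.9 101.9 11.2 11.4 ctr [ 0.5057 -0.2398  0.054 ] [np.float64(0.0405), np.float64(0.0438), np.float64(0.0405), np.float64(0.0436)]
[ 0.50521732 -0.24015312  0.1511643 ]
shift [-0.0006  0.0002  0.1252] turn [ 0.0001 -0.0002 -0.0013] t 6.85
```

Call:
step_arm(deltas=[[0,0,0.04,0,0,0,-1],[0,0,0.08,0,0,0,-1],[0,0,0.105,0,0,0,-1],[0,0,0.12,0,0,0,-1],[0,0,0.125,0,0,0,-1],[0,0,0.125,0,0,0,0.2],[0,0,0.125,0,0,0,0.6],[0,0,0.125,0,0,0,1],[0,0,0.125,0,0,0,1],[0,0,0.125,0,0,0,1],[0,0,0.125,0,0,0,1],[0,0,0.125,0,0,0,1]])

```text
time: 8.05
tool_pos: [0.5067, -0.2403, 0.0284]
tool_rot: [0.002, -0.104, 0.995, -0.001]
contact_force: [-0.4, 0.2, 5.9]
gripper_width: 0.508
```

Call:
step_arm(deltas=[[0,0,-0.01,0,0,0,1],[0,0,-0.03,0,0,0,1],[0,0,-0.06,0,0,0,1],[0,0,-0.1,0,0,0,1],[0,0,-0.13,0,0,0,1],[0,0,-0.15,0,0,0,1],[0,0,-0.15,0,0,0,1],[0,0,-0.15,0,0,0,1]])

```text
time: 8.85
tool_pos: [0.5047, -0.239, 0.1757]
tool_rot: [-0.0, -0.104, 0.995, 0.0]
contact_force: [-0.9, -0.4, -2.0]
gripper_width: 0.506
```

```bash
python3 - <<'E'
from h import *
a=grab('wrist','w4')
cv2.imwrite('pics/w4c.png',cv2.resize(cv2.imread('pics/w4.png')[130:400,190:450],None,fx=2.2,fy=2.2,interpolation=cv2.INTER_CUBIC))
delta([.47,.2312,.18],86.7)
E
```

```text
shift [-0.0642  0.4667 -0.0047] turn [ 0.0018 -0.0024  0.2668] t 8.9
```

View pics/w4c.png

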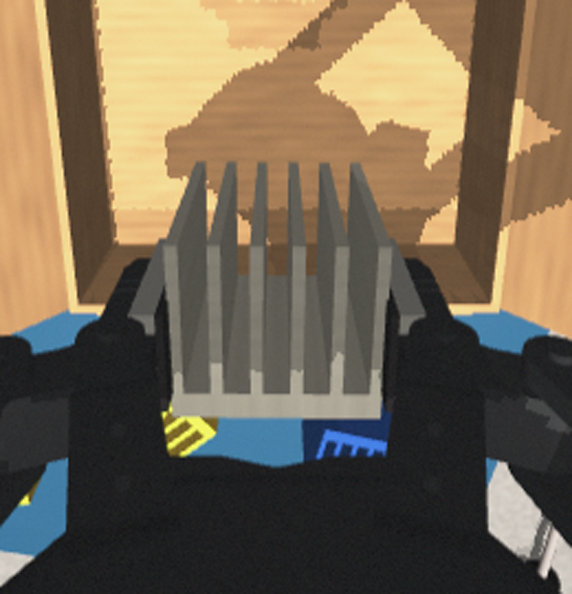

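```bash
python3 - <<'E'
from h import *
s=manip.state();p=s['tool_pos'];R=q2r(s['tool_rot'])
def w(x,y,z): return ray('w4',190+x/2.2-.3,130+y/2.2-.3,z)
for h in(.0256,):
  c=[R.inv().apply(w(*q,p[2]+h)-p) for q in((173,418),(381,417),(391,246),(163,246))]
  print(np.round(c,4),[np.linalg.norm(c[i]-c[i-1]).round(4) for i in range(4)])
c=[R.inv().apply(w(*q,p[2]-.0244)-p) for q in((199,163),(359,163))];print(np.round(c,4),p)
E
```

```text
[[-0.0208 -0.0219 -0.0257]
 [-0.0207  0.0223 -0.0256]
 [ 0.0194  0.0222 -0.0255]
 [ 0.0194 -0.0219 -0.0256]] [np.float64(0.0403), np.float64(0.0442), np.float64(0.04), np.float64(0.0441)]
[[ 0.0193 -0.0208  0.0244]
 [ 0.0192  0.0223  0.0245]] [ 0.50413748 -0.23868048  0.17445259]
```

```bash
python3 - <<'E'
from h import *
delta([.4979,.2298,.19],86.7)
E
```

```text
shift [-0.0912  0.4596 -0.0148] turn [ 0.0018 -0.0024  0.2668] t 8.9
```

Call:
step_arm(deltas=[[-0.01,0.03,-0.015,0,0,0.0,1],[-0.02,0.07,-0.015,0,0,0.05,1],[-0.03,0.11,-0.015,0,0,0.1,1],[-0.04,0.16,-0.015,0,0,0.15,1],[-0.05,0.21,-0.015,0,0,0.2,1],[-0.06,0.26,-0.015,0,0,0.25,1],[-0.07,0.31,-0.015,0,0,0.267,1],[-0.08,0.36,-0.015,0,0,0.267,1],[-0.085,0.4,-0.015,0,0,0.267,1],[-0.09,0.435,-0.015,0,0,0.267,1],[-0.091,0.46,-0.015,0,0,0.267,1],[-0.091,0.46,-0.015,0,0,0.267,1],[-0.091,0.46,-0.015,0,0,0.267,1],[-0.091,0.46,-0.015,0,0,0.267,1]])

```text
time: 10.3
tool_pos: [0.4982, 0.2285, 0.1899]
tool_rot: [-0.001, 0.029, 1.0, -0.001]
contact_force: [0.9, 0.2, -1.6]
gripper_width: 0.505
```

```bash
python3 - <<'E'
from h import *
a=grab('wrist','w5')
delta([.5029,.2295,.045],86.7)
E
```

```text
shift [-0.0046  0.0015  0.1453] turn [-0.0009 -0.0014 -0.0016] t 10.35
```

View pics/w5.png

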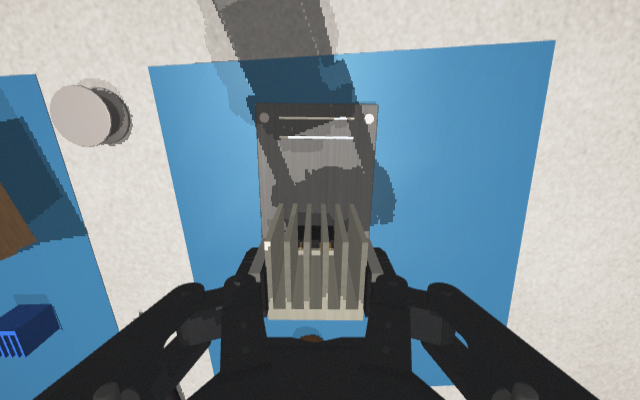

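Call:
step_arm(deltas=[[-0.005,0.001,0.04,0,0,0,1],[-0.005,0.001,0.08,0,0,0,1],[-0.005,0.001,0.11,0,0,0,1],[-0.005,0.001,0.13,0,0,0,1],[-0.005,0.001,0.14,0,0,0,1],[-0.005,0.001,0.145,0,0,0,1],[-0.005,0.001,0.145,0,0,0,1],[-0.005,0.001,0.145,0,0,0,1]])

```text
time: 11.15
tool_pos: [0.5049, 0.2303, 0.0478]
tool_rot: [0.001, 0.029, 1.0, 0.0]
contact_force: [1.1, -0.1, -1.4]
gripper_width: 0.504
```

```bash
python3 - <<'E'
from h import *
a=grab('wrist','w6');grab('scene','s6');grab('top','t6')
for f,(x,y,w,h),k in(('s6',(330,120,160,180),3.3),('t6',(195,170,90,110),5)):
  cv2.imwrite('pics/%sc.png'%f,cv2.resize(cv2.imread('pics/%s.png'%f)[y:y+h,x:x+w],None,fx=k,fy=k,interpolation=cv2.INTER_CUBIC))
A,B=[ray('w5',u,v,.012) for u,v in((256,103),(378.5,104))];print(A,B,(A+B)/2)
E
```

```text
[0.41528056 0.17248001 0.012     ] [0.42377813 0.29995172 0.012     ] [0.41952935 0.23621586 0.012     ]
```

View pics/w6.png

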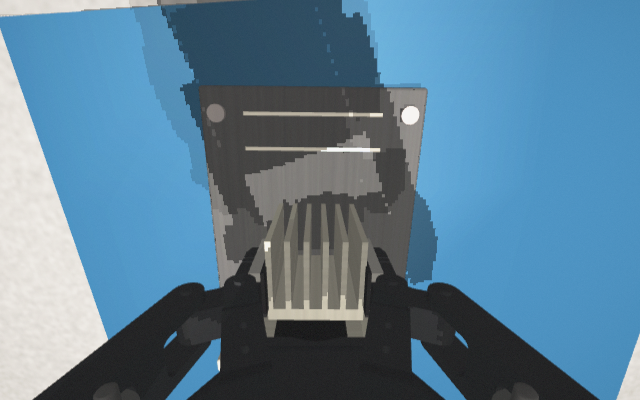

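View pics/s6c.png

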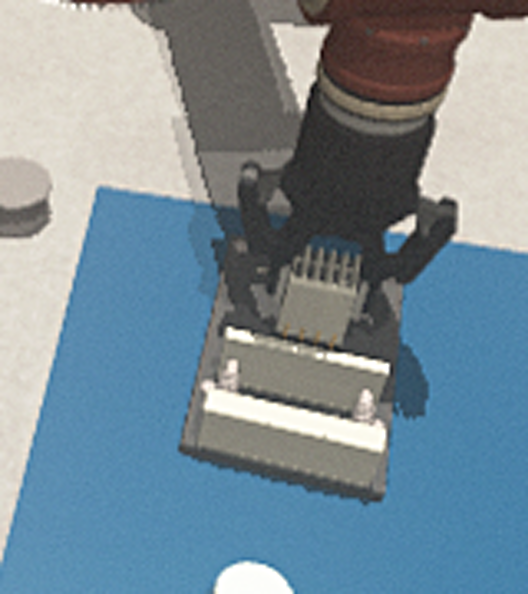

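View pics/t6c.png

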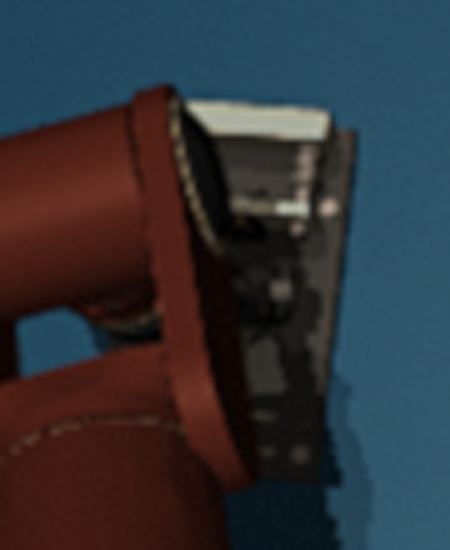

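The sink hangs just above the bed in front of the stop, with the module centred behind it. Next I'll lower it onto the bed.

```bash
python3 - <<'E'
from h import *
s=manip.state();print(s['contact_force'].round(2),s['tool_pos'].round(4))
P=np.array([.5535,.2266]);d=np.array([np.cos(np.radians(-3.3)),np.sin(np.radians(-3.3))])
q=P-.0307*d;print(q);delta([*q,.037],86.7)
E
```

```text
[-0.26 -0.26 -2.34] [0.5046 0.2305 0.0477]
[0.52285091 0.22836722]
shift [-0.0183 -0.0011  0.0108] turn [ 0.0009  0.0023 -0.0002] t 11.3
```

Call:
step_arm(deltas=[[-0.005,-0.001,0.003,0,0,0,1],[-0.01,-0.001,0.006,0,0,0,1],[-0.014,-0.001,0.008,0,0,0,1],[-0.018,-0.001,0.009,0,0,0,1],[-0.018,-0.001,0.009,0,0,0,1],[-0.018,-0.001,0.009,0,0,0,1],[-0.018,-0.001,0.009,0,0,0,1]])

```text
time: 12.0
tool_pos: [0.5215, 0.2282, 0.0373]
tool_rot: [-0.0, 0.029, 1.0, -0.0]
contact_force: [-0.6, 0.2, -1.2]
gripper_width: 0.505
```

Call:
step_arm(deltas=[[0,0,0.001,0,0,0,1],[0,0,0.001,0,0,0,1],[0,0,0.002,0,0,0,1],[0,0,0.002,0,0,0,1]])

```text
time: 12.4
tool_pos: [0.5217, 0.2283, 0.0365]
tool_rot: [-0.0, 0.029, 1.0, -0.0]
contact_force: [-2.4, -0.8, 5.5]
gripper_width: 0.507
```

Call:
step_arm(deltas=[[0,0,-0.001,0,0,0,1],[-0.004,0,-0.001,0,0,0,1],[-0.008,0,-0.001,0,0,0,1],[-0.01,0,-0.001,0,0,0,1],[-0.012,0,-0.001,0,0,0,1],[-0.014,0,-0.001,0,0,0,1],[-0.016,0,-0.001,0,0,0,1],[-0.016,0,-0.001,0,0,0,1],[-0.016,0,-0.001,0,0,0,1]])

```text
time: 13.3
tool_pos: [0.5374, 0.2273, 0.0365]
tool_rot: [-0.0, 0.029, 1.0, -0.0]
contact_force: [-4.8, 0.4, 5.1]
gripper_width: 0.509
```

```bash
python3 - <<'E'
from h import *
for i in range(4):
  grab('scene','s7');s=manip.state();print(s['contact_force'].round(2),s['tool_pos'].round(4),s['time'])
cv2.imwrite('pics/s7c.png',cv2.resize(cv2.imread('pics/s7.png')[180:275,380:460],None,fx=6,fy=6,interpolation=cv2.INTER_CUBIC))
E
```

```text
[-4.57  1.05  5.66] [0.5373 0.2273 0.0365] 13.35
[-4.55 -0.29  5.11] [0.5373 0.2273 0.0365] 13.4
[-4.42  0.35  4.9 ] [0.5373 0.2273 0.0365] 13.45
[-3.69  0.46  5.39] [0.5373 0.2273 0.0365] 13.5
```

View pics/s7c.png

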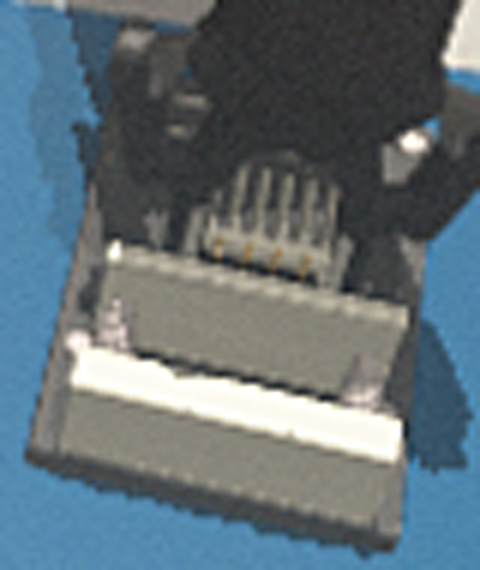

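Call:
step_arm(deltas=[[0,0,-0.001,0,0,0,1],[0,0,-0.001,0,0,0,1],[-0.002,0,-0.001,0,0,0,1],[-0.004,0,-0.001,0,0,0,1],[-0.006,0,-0.001,0,0,0,1],[-0.006,0,-0.001,0,0,0,1],[-0.006,0,-0.001,0,0,0,1],[-0.006,0,-0.001,0,0,0,1]])

```text
time: 14.3
tool_pos: [0.5426, 0.2268, 0.0365]
tool_rot: [-0.001, 0.029, 1.0, -0.0]
contact_force: [-4.8, 0.9, -0.2]
gripper_width: 0.508
```

```bash
python3 - <<'E'
from h import *
F=[]
for i in range(6):
  grab('scene','s8');s=manip.state();F.append(s['contact_force'])
print(np.mean(F,0).round(2),np.std(F,0).round(2),s['tool_pos'].round(4),s['time'],s['gripper_width'])
b=np.hstack([cv2.imread('pics/%s.png'%f)[180:275,385:455] for f in('s6','s8')])
cv2.imwrite('pics/s8c.png',cv2.resize(b,None,fx=5.6,fy=5.6,interpolation=cv2.INTER_CUBIC))
E
```

```text
[-5.03  0.88 -0.36] [0.52 0.35 0.35] [0.5426 0.2268 0.0365] 14.6 0.5051673781282894
```

View pics/s8c.png

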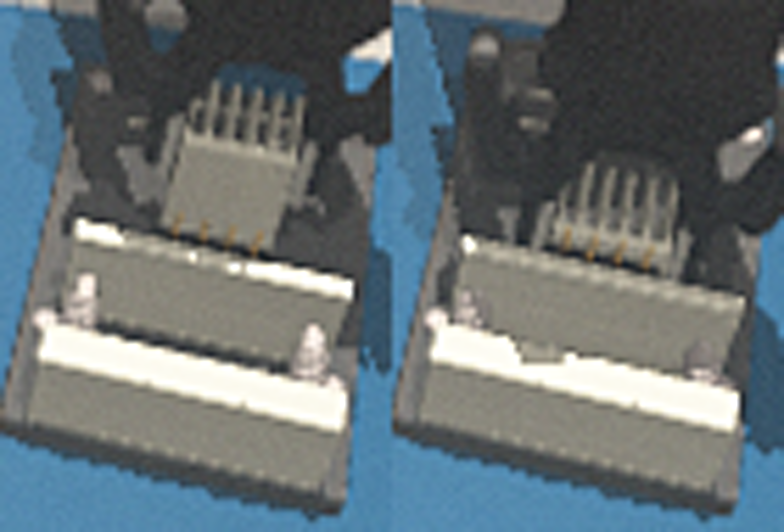

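```bash
python3 - <<'E'
from h import *
def r(f,x,y): return ray(f,385+x/5.6,180+y/5.6,.06)
for a,b in(((75,240),(71,257)),((352,299),(349,313)),((76,219),(72,238)),((352,283),(349,298))):
  A,B=r('s6',*a),r('s8',*b);print(A.round(4),B.round(4),np.dot(B-A,[.9983,-.0576,0]).round(4))
E
python3 - <<'E'
import sys;sys.path.insert(0,'.')
import cv2,numpy as np
# intensity edge along image columns, plate front/back edge in s6 vs s8
for f in('s6','s8'):
  g=cv2.imread('pics/%s.png'%f,0).astype(float)
  for u in(402,404,436,440,444): print(f,u,g[215:250,u].astype(int).tolist())
E
```

```text
[0.5708 0.1722 0.06  ] [0.5798 0.1715 0.06  ] 0.0091
[0.5761 0.2749 0.06  ] [0.5834 0.2738 0.06  ] 0.0073
[0.5598 0.1716 0.06  ] [0.57  0.171 0.06 ] 0.0103
[0.5681 0.2749 0.06  ] [0.5759 0.2738 0.06  ] 0.0079
s6 402 [75, 80, 74, 72, 53, 248, 255, 246, 161, 124, 134, 136, 135, 128, 125, 124, 118, 100, 139, 145, 138, 120, 99, 67, 168, 250, 253, 250, 250, 252, 254, 207, 125, 131, 129]
s6 404 [81, 81, 82, 76, 63, 196, 253, 255, 218, 118, 128, 135, 129, 132, 129, 138, 131, 134, 133, 132, 133, 150, 111, 61, 95, 253, 254, 250, 250, 251, 254, 242, 158, 123, 129]
s6 436 [123, 92, 56, 54, 64, 66, 64, 73, 76, 78, 72, 60, 166, 253, 255, 218, 120, 128, 132, 128, 131, 129, 134, 130, 131, 130, 126, 126, 125, 103, 82, 90, 173, 250, 253]
s6 440 [99, 91, 56, 64, 61, 72, 77, 82, 78, 76, 76, 75, 61, 184, 253, 255, 216, 114, 131, 132, 127, 128, 122, 216, 244, 238, 244, 192, 196, 171, 173, 206, 158, 223, 251]
s6 444 [64, 67, 62, 62, 63, 75, 74, 79, 80, 75, 80, 80, 72, 56, 196, 253, 255, 214, 110, 126, 132, 129, 132, 130, 130, 127, 111, 114, 119, 120, 118, 110, 214, 246, 242]
s8 402 [67, 67, 64, 67, 64, 68, 65, 53, 141, 170, 159, 138, 131, 138, 136, 133, 130, 137, 135, 124, 121, 121, 119, 113, 184, 250, 253, 251, 251, 252, 254, 206, 118, 134, 133]
s8 404 [60, 65, 102, 121, 87, 73, 75, 59, 108, 152, 186, 152, 123, 134, 136, 138, 133, 134, 136, 137, 136, 134, 133, 128, 102, 252, 254, 252, 251, 251, 254, 243, 158, 129, 129]
s8 436 [48, 41, 47, 42, 45, 59, 107, 123, 126, 127, 130, 118, 119, 103, 71, 91, 150, 165, 147, 131, 133, 132, 130, 129, 133, 133, 138, 133, 131, 132, 118, 101, 184, 251, 253]
s8 440 [51, 49, 50, 55, 54, 53, 53, 53, 57, 55, 52, 62, 89, 84, 64, 57, 111, 151, 184, 153, 126, 131, 133, 128, 134, 130, 137, 127, 131, 126, 114, 196, 167, 224, 252]
s8 444 [61, 55, 56, 54, 51, 61, 60, 67, 66, 66, 61, 62, 63, 64, 62, 64, 53, 114, 152, 181, 147, 127, 135, 132, 130, 129, 128, 132, 121, 98, 71, 66, 119, 132, 209]
```

The plate has moved back about 8 mm by its edge (3.1 px in the scene view) and the push reads about 5 N, so the two agree. I'll advance about 4.5 mm more.

Call:
step_arm(deltas=[[-0.0015,0,0,0,0,0,1],[-0.003,0,0,0,0,0,1],[-0.0045,0,0,0,0,0,1],[-0.0045,0,0,0,0,0,1],[-0.0045,0,0,0,0,0,1],[-0.0045,0,0,0,0,0,1],[-0.0045,0,0,0,0,0,1]])

```text
time: 15.3
tool_pos: [0.5462, 0.2266, 0.0365]
tool_rot: [-0.002, 0.029, 1.0, -0.0]
contact_force: [-8.4, 0.1, 1.9]
gripper_width: 0.503
```

```bash
python3 - <<'E'
from h import *
F=[]
for i in range(10):
  grab('scene','s9');s=manip.state();F.append(s['contact_force'])
print(np.mean(F,0).round(2),np.std(F,0).round(2),s['tool_pos'].round(4),s['tool_rot'].round(4),s['time'],s['gripper_width'])
for f in('s6','s9'):
  g=cv2.imread('pics/%s.png'%f,0).astype(float)
  for u in(402,444): print(f,u,g[215:240,u].astype(int).tolist())
grab('wrist','w9')
cv2.imwrite('pics/w9c.png',cv2.resize(cv2.imread('pics/w9.png')[180:350,200:430],None,fx=3,fy=3,interpolation=cv2.INTER_CUBIC))
cv2.imwrite('pics/s9c.png',cv2.resize(cv2.imread('pics/s9.png')[90:275,180:460],None,fx=2.8,fy=2.8,interpolation=cv2.INTER_CUBIC))
E
```

```text
[-8.45  0.7   2.34] [0.41 0.43 0.37] [0.5462 0.2266 0.0366] [-2.400e-03  2.900e-02  9.996e-01 -4.000e-04] 15.8 0.5118850475596831
s6 402 [75, 80, 74, 72, 53, 248, 255, 246, 161, 124, 134, 136, 135, 128, 125, 124, 118, 100, 139, 145, 138, 120, 99, 67, 168]
s6 444 [64, 67, 62, 62, 63, 75, 74, 79, 80, 75, 80, 80, 72, 56, 196, 253, 255, 214, 110, 126, 132, 129, 132, 130, 130]
s9 402 [63, 63, 64, 66, 65, 63, 70, 63, 65, 150, 172, 187, 155, 126, 134, 138, 135, 133, 136, 126, 119, 114, 121, 122, 181]
s9 444 [49, 50, 57, 50, 53, 50, 55, 59, 63, 64, 61, 65, 64, 64, 64, 67, 62, 61, 89, 146, 164, 152, 135, 131, 133]
```

View pics/s9c.png

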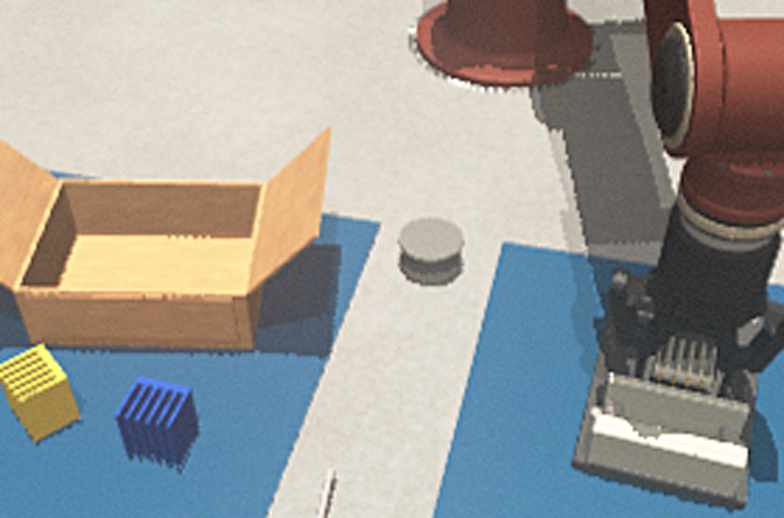

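View pics/w9c.png

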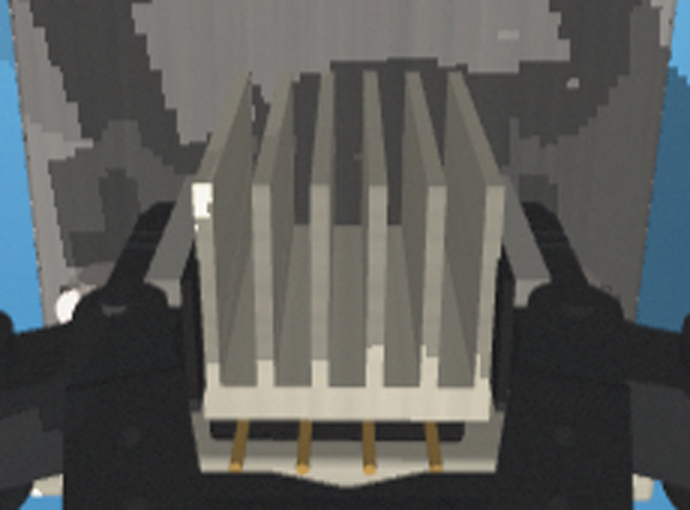

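```bash
python3 - <<'E'
from h import *
print(manip.job_done());print(manip.state()['contact_force'],manip.state()['time'])
E
```

```text
the job is handed in; nothing more can be done
None
the job is handed in; nothing more can be done
```

I opened both flaps, lifted the bare aluminium heat sink out, stood it on the jig bed and pressed its flat back against the module. I handed the job in at about 15.9 s with the gripper still holding it. No verdict was reported.

Last checks before hand-in:
- **Flaps:** both at about 2.3–2.4 rad when I measured them after opening, and still wide open in the last scene picture where they show.
- **Push:** a steady 8.45 ± 0.4 N along the jig axis. The wrist also read 2.3 N upward from resting on the bed, so bed friction may account for a little of the push.
- **Stop travel:** about 10.5–11 mm, from the plate edge shifting 4.1–4.5 px in the scene picture. By the tool position it comes out nearer 13 mm. The two disagree by about 2 mm, but both are inside 6–17 mm.
- **Centring:** within about 1.5 mm, judged by the module's pins in the wrist picture.
- **Square and upright:** tool tilt was about 0.005 rad, and the sink's back edge looked square.
- **Other items:** the reel, screwdriver and jar were never touched. Of these, only the reel and the tip of the screwdriver were in the last crop I looked at; I did not check the jar again there.

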